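# Load a welding jig with the parts of a machine foot

### The arm

A 7-joint arm with a two-finger parallel gripper is mounted at the origin on the work surface. World frame = base frame: x ahead of the robot, y to its left, z up, the work surface at z = 0. Lengths are in mm, angles in rad, forces in N, time in s.
With the tool pointing down it reaches from about 400 to 875 mm from the base axis. Payload 19.3 kg.
Tool frame: the origin (TCP) lies midway between the tips of the shut fingers; the grasp point (between the pads) lies 19 mm behind it (r.grip_point_offset is the z of the grasp point in the tool frame, in mm); z points along the fingers, y is the line along which they close (so a half turn about z gives the same grasp; the last joint's range is limited). The gripper opens to 85 mm and grips with 20 to 120 N. Pads are 22 mm wide; open, the fingers measure 114 mm over their backs; the gripper's body (76 mm by 85 mm) begins 54 mm behind the grasp point. The pads swing forward as they close: fully open they stand 13 mm farther back than shut.
Start: joints at [1.249, 0.521, -0.036, 1.599, 0.021, 1.021, -0.113], TCP at [155.689, -605.29, 231.291] pointing down, gripper open.
Joint ranges: [-2.91, 2.91], [-0.3, 2.13], [-1.5, 1.42], [0.17, 2.43], [-1.26, 4.41], [0.16, 1.93], [-2.52, 2.52]. Speed limits (rad/s): [1.89, 1.89, 2.39, 2.39, 3.01, 3.01, 3.01].

### API

Orientations are given as a rotation vector (axis times angle).
In Python, from bench import r, eyes gives the robot as it stands. The module is installed in compiled form; this text tells all that it offers.
- The arm moves only by the tool play_rows, never from a script. Its argument "steps" is a list of rows, each an object with "slide": the shift along the tool's x, y, z scaled (see below), a list of three; "rot": the turn, a rotation vector about the tool's x, y, z scaled (see below), a list of three; "jaw": the closure, from 0 (fully open) to 1 (shut). In form: [{"slide": [tx, ty, tz], "rot": [rx, ry, rz], "jaw": jaw}, ...]. A call has 1 to 20 rows; each row is the pose to reach, as a shift and turn from the pose commanded when the call began, along the tool's axes at that moment; what a row does not reach only later rows make up. The controller multiplies each number of a shift by 0.3 m and each number of a turn by 0.5 rad. A row lasts 1/10 s, in which the tool goes at most 50 mm and 8.59 degrees, less where a joint would pass 70% of its speed; a pose out of reach is approached as far as the arm can. A call with a number of a shift or a turn outside -1 to 1 is refused whole. A call with a gripper value outside its range is refused whole. The fingers move at their own pace and stop on an object; "newtons" is the grip in N (left out, the last holds). Time passes only in rows, so rows that repeat a pose let the fingers close. It gives the time, the measured TCP pose, the force, the opening and the grip force at its end, in the units of the state.
- r.get_state(): the state, without advancing time (a new reading comes with each control period).
- eyes.snapshot(name): name is "scene" or "top"; returns the picture (480x640x3 uint8, red, green, blue); there is no depth.
- eyes.camera_params(name): a dict with "fx", "fy", "cx", "cy" (pixels), "R" (3x3) and "t" (3): a world point X has camera coordinates R X + t. Camera axes: x right, y down, z forward; pixel columns grow to the right and rows downward; lengths in mm; the calibration is good to about 2 mm. A picture is of the moment at which its call begins. camera_params takes no time and is no camera call.
- r.sign_off(): hands the job in; it is judged then, once.
The state is a dict: "time_s": time; "qpos": joint angles; "qvel": joint speeds; "effort": joint torques, N m; "position": TCP position; "ee_rot": TCP orientation; "contact_force": force on the tool from outside, world axes, zero at the start; "wrist_torque": the same for the moment, N m; "finger_gap": opening from 0.0 (shut) to 1.0 (fully open); "grasp_force": force on a finger pad.
Only numpy, scipy, OpenCV 4.12 (cv2) and the standard library are available. Lean on these libraries where they do the work, as an engineer would, in place of code of your own. Each camera call takes 0.05 s, during which the arm holds its last target. There are 200 camera calls.

### The job

Load the welding jig for the next machine foot: thread the parts over its upright post, from the bottom up the rectangular foot plate, the tube, the round flange and last the hexagonal nut, each lying flat and fully down on the one before. Lay the foot plate with its long sides along the long sides of the jig's bed, lower the parts into place instead of dropping them, and leave the hammer and the wrench where they are.

Things in the scene. Friction and masses are not known exactly. Their poses are not given: they have to be found in the camera images.
- jig: welding jig, fixed to the bench: a flat grey painted steel bed 200 x 120 x 16 mm (long side along its x), with a brass post of 18 mm diameter upright in its middle, 58 mm tall above the bed, the last 6 mm tapering to 8 mm diameter. At each end of the bed a parked clamp block stands 18 mm above the bed with studs 8 mm higher, 50 mm wide along y, filling 76 to 98 mm from the post along x either way. Origin: centre of the bed's underside, on the bench, under the post; z up.
- seat (a point): point on the top of the jig's bed at the foot of the post, on its axis, 16 mm above the bench; same axes as the jig
- foot_plate: bare steel rectangular plate 90 x 50 x 12 mm with a round hole of 26 mm diameter through its middle, lying flat on the bench, about 0.34 kg. Origin: centre of its underside; x along the 90 mm side, y along the 50 mm side, z up.
- tube: bare steel short tube standing on end: 34 mm outer and 26 mm inner diameter, 24 mm tall, about 0.07 kg. Origin: centre of its underside; z along its axis, up.
- flange: bare steel round disc with a hole: 56 mm outer and 26 mm inner diameter, 12 mm thick, lying flat, about 0.18 kg. Origin: centre of its underside; z along its axis, up.
- hex_nut: bare steel large hexagonal nut, unthreaded: 38 mm across flats (44 mm over corners), 18 mm tall, round hole of 26 mm diameter, lying flat, about 0.1 kg. Origin: centre of its underside; x (and every 60 degrees from it) is square to a pair of flats; z up.
- hammer: hammer with wooden handle, 280 mm long, lying on the bench at the right of the parts, head or jaw pointing away from the robot, not part of the job. Origin: near its middle, on the bench; x along the handle.
- wrench: steel wrench, 220 mm long, lying on the bench at the left of the parts, not part of the job. Origin: near its middle, on the bench; x along it.
Mind the look-alikes: they are no part of the job. Leave any orange or turquoise look-alike of the foot_plate alone.

How it is judged:
By the outcome, as a careful person would: the job done as asked, in the order asked, and still so for the second after the job is handed in, with the robot touching nothing.
It also fails if it takes over 102 s, if anything falls off the work surface, if the arm or the gripper's body presses on something with over 40 N, if the wrist force passes 120 N, or if a joint passes its speed limit or range.

## Working session

There is one attempt and no reset: what is moved stays moved. The work goes in short steps, Python scripts to look and compute and a tool call to move; the robot and the scene stay as the last step left them, time stands still between calls to the robot, and variables do not carry over. Pictures are saved under pics/ and viewed, at most 14 in all, crops included, and the job is handed in when it is done.

Besides the shell and the picture viewer there is one more tool, called after ">>>" in YAML: its name, and indented under it one key for each argument. play_rows: Moves the arm, as the interface text tells. Its arguments: {"type":"object","properties":{"steps":{"type":"array","items":{"type":"object","properties":{"slide":{"type":"array","items":{"type":"number","minimum":-1,"maximum":1}},"rot":{"type":"array","items":{"type":"number","minimum":-1,"maximum":1}},"jaw":{"type":"number"}}}},"newtons":{"type":"number"}},"required":["steps"]}

```bash
mkdir -p pics
python3 - <<'E'
from bench import r, eyes
import cv2
for n in("scene","top"):
    cv2.imwrite(f"pics/{n}0.png",eyes.snapshot(n)[:,:,::-1]); print(n,eyes.camera_params(n))
print(r.get_state(), r.grip_point_offset)
E
```

```text
scene {'fx': 441.3845201979473, 'fy': 441.3845201979473, 'cx': 322.729275576485, 'cy': 236.81519653032234, 'R': array([[ 0.82634428,  0.5630359 , -0.01207071],
       [ 0.32455256, -0.49362983, -0.80684275],
       [-0.4602399 ,  0.66281231, -0.59064293]]), 't': array([-459.03693291, -135.73000956, 1298.25432522])}
top {'fx': 580.4605942787178, 'fy': 580.4605942787178, 'cx': 318.55817825919706, 'cy': 237.1412684160808, 'R': array([[ 0.01912982, -0.99980619,  0.00465141],
       [-0.98968834, -0.01959635, -0.14189071],
       [ 0.14195437, -0.0018891 , -0.9898714 ]]), 't': array([ -32.56144635,  571.99285801, 1380.50163082])}
{'time_s': 0.1, 'qpos': array([ 1.24880698,  0.52198626, -0.03633525,  1.59989019,  0.02118989,
        1.02110256, -0.11280448]), 'qvel': array([-0.00065791, -0.00154141,  0.00019708, -0.0015314 , -0.00231138,
       -0.00328286,  0.00056041]), 'effort': array([ 3.24658897e-03, -9.28498578e+01,  1.98399514e+00, -3.70532870e+01,
        1.82117190e-02,  5.27772034e-03, -5.21799137e-06]), 'position': array([ 155.61887829, -605.0319832 ,  230.7851247 ]), 'ee_rot': array([-3.11575459e+00, -3.94318632e-01,  2.84350448e-04]), 'contact_force': array([-0.73688686, -0.02724919, -0.44179677]), 'wrist_torque': array([ 0.03491304, -0.00742748,  0.01514417]), 'grasp_force': 0.0, 'finger_gap': 1.0008601950648022} -18.700000000000003
```

View pics/top0.png

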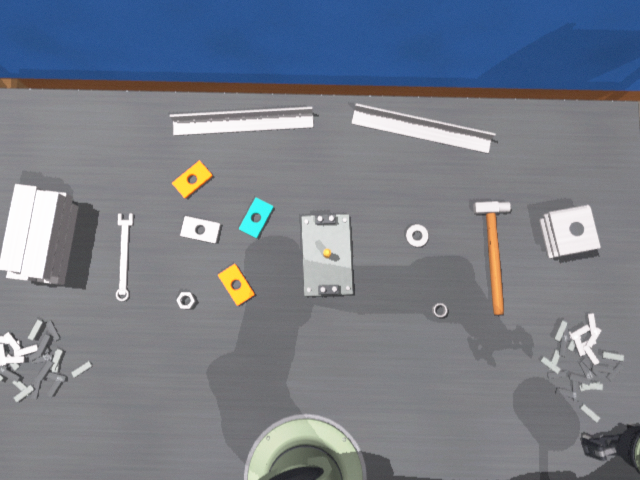

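View pics/scene0.png

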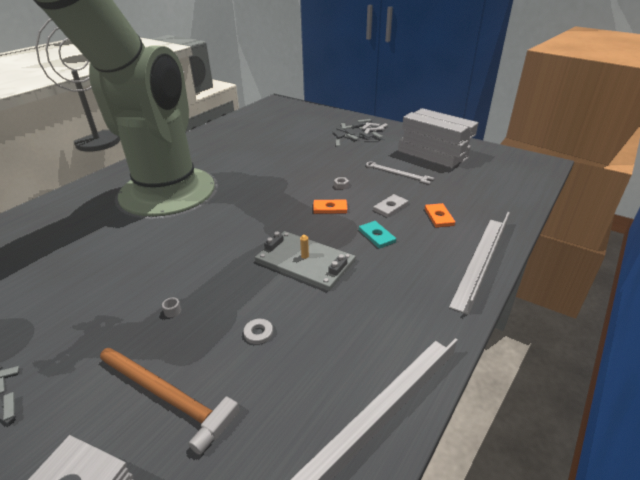

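```bash
cat > h.py <<'E'
import numpy as np, cv2
from bench import r, eyes
from scipy.optimize import minimize
from scipy.spatial.transform import Rotation as Rn
def proj(P,X):
    c=np.asarray(X)@P["R"].T+P["t"]; return np.c_[P["fx"]*c[:,0]/c[:,2]+P["cx"],P["fy"]*c[:,1]/c[:,2]+P["cy"]]
def unproj(P,uv,z):
    d=P["R"].T@np.array([(uv[0]-P["cx"])/P["fx"],(uv[1]-P["cy"])/P["fy"],1]); c=-P["R"].T@P["t"]
    return (c+d*(z-c[2])/d[2])[:2]
def ring(n,R,a0=0): a=a0+np.arange(n)*2*np.pi/n; return np.c_[R*np.cos(a),R*np.sin(a)]
SH={"plate":(np.array([[45,25],[-45,25],[-45,-25],[45,-25.]]),12),"tube":(ring(40,17),24),"flange":(ring(40,28),12),
 "nut":(ring(6,19/np.cos(np.pi/6),np.pi/6),18),"jig":(np.array([[100,60],[-100,60],[-100,-60],[100,-60.]]),16)}
def model(P,name,p,z0,S,hw,o,topface=False):
    pts,h=SH[name]; c,s=np.cos(p[2]),np.sin(p[2]); q=pts@np.array([[c,s],[-s,c]])+p[:2]
    f=lambda X:((proj(P,X)-o+.5)*S-.5)
    top=f(np.c_[q,np.full(len(q),z0+h)]); bot=f(np.c_[q,np.full(len(q),z0)])
    m=np.zeros((hw[0]*S,hw[1]*S),np.uint8)
    hull=cv2.convexHull((top if topface else np.r_[top,bot]).astype(np.float32))
    cv2.fillPoly(m,[np.round(hull*16).astype(np.int32)],255,cv2.LINE_AA,4)
    if name!="jig":
        m2=np.zeros_like(m);m3=np.zeros_like(m)
        hr=ring(40,13)+p[:2]
        for mm,z in((m2,z0+h),(m3,z0)):
            cv2.fillPoly(mm,[np.round(f(np.c_[hr,np.full(40,z)])*16).astype(np.int32)],255,cv2.LINE_AA,4)
        m=np.where(cv2.min(m2,m3)>127,0,m)
    return cv2.resize(m,(hw[1],hw[0]),interpolation=cv2.INTER_AREA)/255.
E
python3 - <<'E'
from h import *
P=eyes.camera_params("top"); im=cv2.imread("pics/top0.png")
for n,uv,h in(("plate",(200,229),12),("nut",(186,300),18),("flange",(417,236),12),("tube",(440,310),24),("jig",(327,255),16)):
    print(n,unproj(P,uv,h))
tiles=[cv2.resize(im[v-25:v+25,u-33:u+33],(396,300),interpolation=cv2.INTER_NEAREST) for u,v in((200,229),(186,300),(417,236),(440,310))]
cv2.imwrite("pics/c1.png",np.vstack([np.hstack(tiles[:2]),np.hstack(tiles[2:])]))
cv2.imwrite("pics/c2.png",cv2.resize(im[205:305,260:393],(798,600),interpolation=cv2.INTER_NEAREST))
E
```

```text
plate [591.35618673 275.43893915]
nut [413.96011777 299.98199196]
flange [ 584.41628024 -267.64130802]
tube [ 401.48600067 -320.73530206]
jig [531.7429012  -43.26896234]
```

View pics/c1.png

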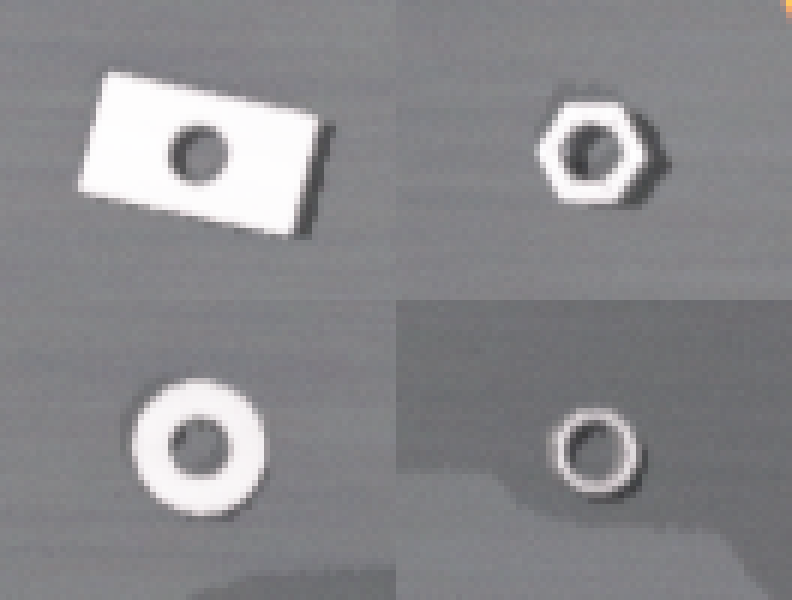

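View pics/c2.png

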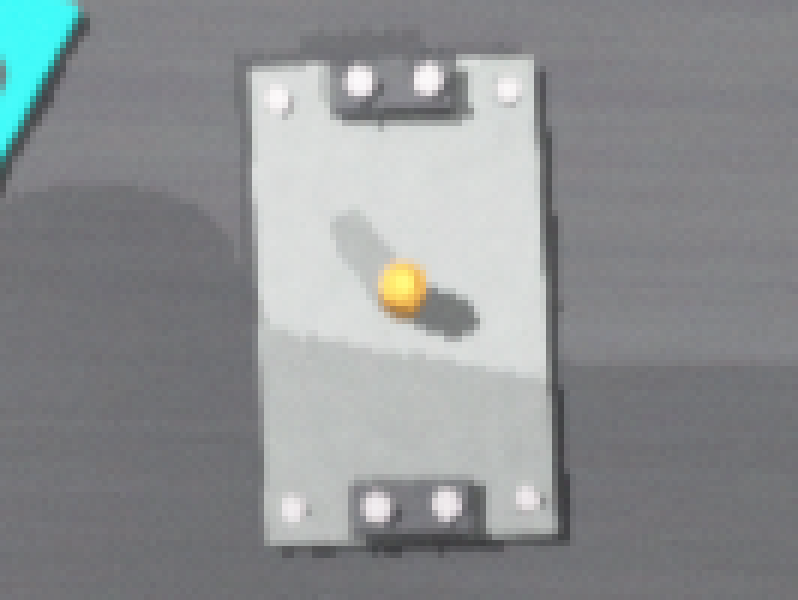

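The tiles show the bright top faces of the plate, nut, flange and tube. The jig bed's corners lie at about (250,68), (538,55), (558,535) and (266,545) in the crop, with the post tip near (401,283).

Run:
```python
from h import *
P=eyes.camera_params("top"); im=cv2.imread("pics/top0.png"); g=im.min(2)
S=8
for n,(u,v),th in(("plate",(200,229),185),("nut",(186,300),185),("flange",(417,236),185),("tube",(440,310),150)):
    c=cv2.resize(g[v-25:v+25,u-33:u+33],None,fx=S,fy=S,interpolation=cv2.INTER_LINEAR)
    cs,_=cv2.findContours((c>th).astype(np.uint8),cv2.RETR_EXTERNAL,cv2.CHAIN_APPROX_NONE)
    k=max(cs,key=cv2.contourArea)[:,0]; uv=(k+.5)/S-.5+[u-33,v-25]
    W=np.array([unproj(P,q,SH[n][1]) for q in uv]).astype(np.float32)
    M=cv2.moments(W); ctr=np.array([M["m10"],M["m01"]])/M["m00"]
    yaw=None
    if n=="plate": yaw=cv2.minAreaRect(W)
    if n=="nut":
        d=W-ctr; a=np.arctan2(d[:,1],d[:,0]); rr=np.hypot(*d.T)
        yaw=np.degrees(np.angle(-np.sum((rr-rr.mean())*np.exp(6j*a)))/6)
    print(n,ctr,"area",M["m00"],"eqdia",2*np.sqrt(M["m00"]/np.pi),yaw)
cor=np.array([[250,68],[538,55],[558,535],[266,545]])/6-.5+[260,205]
C=np.array([unproj(P,q,16) for q in cor]); print("jig",C.mean(0),[np.linalg.norm(C[i]-C[i-1]) for i in range(4)])
for a,b in((3,0),(2,1)): print(np.degrees(np.arctan2(*(C[b]-C[a])[::-1])))
print("post", unproj(P,np.array([401,283])/6-.5+[260,205],73))
# scene check
Q=eyes.camera_params("scene"); m=C.mean(0)
print(proj(Q,[[*m,74],[*m,16]]), proj(P,[[*m,74]]), "seen top",np.array([401,283])/6-.5+[260,205])
print(Rn.from_rotvec(r.get_state()["ee_rot"]).as_matrix().round(3))
```

```text
plate [591.13602104 276.68237949] area 4717.980448844843 eqdia 77.50560804713815 ((591.03466796875, 276.73089599609375), (92.04505920410156, 53.103057861328125), 79.16783905029297)
nut [414.05177543 302.67564525] area 1333.2086179079488 eqdia 41.200654530020664 -0.3661903166800555
flange [ 586.91089591 -267.10760394] area 2384.26227709651 eqdia 55.097522777522244 None
tube [ 402.55360472 -319.95919324] area 917.8868598435074 eqdia 34.18610605999952 None
jig [533.63790742 -42.39860153] [np.float64(198.45200293456995), np.float64(120.43321088778156), np.float64(199.94042858664375), np.float64(119.68097412913362)]
3.230934002832823
3.0167454228137345
post [533.29531975 -40.56660216]
[[303.45398935 236.22406554]
 [304.40890281 256.59217043]] [[327.112023   251.48973619]] seen top [326.33333333 251.66666667]
[[ 0.968  0.249 -0.   ]
 [ 0.249 -0.968  0.001]
 [-0.    -0.001 -1.   ]]
```

```bash
cat > go.py <<'E'
import sys,numpy as np
from h import *
# go.py x y z psi_deg [x y z psi ...] : numbers for moves, all relative to the present pose
s=r.get_state(); p=s["position"]; M=Rn.from_rotvec(s["ee_rot"]).as_matrix(); psi=np.degrees(np.arctan2(M[1,0],M[0,0]))
print("t",s["time_s"],"pos",p.round(1),"psi",psi.round(2),"gap",round(s["finger_gap"],3),"grip",round(s["grasp_force"],1),"F",s["contact_force"].round(1),"q",s["qpos"].round(2))
a=list(map(float,sys.argv[1:]))
for i in range(0,len(a),4):
    x=np.array(a[i:i+3]); d=M.T@(x-p)/300; T=np.deg2rad(a[i+3])
    G=np.array([[np.cos(T),np.sin(T),0],[np.sin(T),-np.cos(T),0],[0,0,-1]])
    print(a[i:i+4],"slide",d.round(4),"rot",(Rn.from_matrix(M.T@G).as_rotvec()/.5).round(3))
E
python3 go.py 430 -370 200 36
```

```text
t 0.1 pos [ 155.6 -605.   230.8] psi 14.43 gap 1.001 grip 0.0 F [-0.7 -0.  -0.4] q [ 1.25  0.52 -0.04  1.6   0.02  1.02 -0.11]
[430.0, -370.0, 200.0, 36.0] slide [ 1.0809 -0.5308  0.1031] rot [-0.002 -0.    -0.753]
```

>>> play_rows:
  steps:
    - {"slide": [0.12, -0.07, 0.015], "rot": [0, 0, -0.1], "jaw": 0.2}
    - {"slide": [0.25, -0.13, 0.03], "rot": [0, 0, -0.2], "jaw": 0.2}
    - {"slide": [0.4, -0.2, 0.05], "rot": [0, 0, -0.35], "jaw": 0.2}
    - {"slide": [0.55, -0.28, 0.06], "rot": [0, 0, -0.45], "jaw": 0.2}
    - {"slide": [0.7, -0.35, 0.07], "rot": [0, 0, -0.55], "jaw": 0.2}
    - {"slide": [0.85, -0.43, 0.08], "rot": [0, 0, -0.65], "jaw": 0.2}
    - {"slide": [0.95, -0.5, 0.1], "rot": [0, 0, -0.75], "jaw": 0.2}
    - {"slide": [1, -0.53, 0.1], "rot": [0, 0, -0.75], "jaw": 0.2}
    - {"slide": [1, -0.53, 0.1], "rot": [0, 0, -0.75], "jaw": 0.2}

```text
time_s: 1.0
position: [408.6, -374.1, 201.0]
ee_rot: [-2.986, -0.974, -0.001]
contact_force: [-0.5, -0.5, -0.7]
finger_gap: 0.8
grasp_force: 0.0
```

```bash
python3 go.py 560 -50 200 62
```

```text
t 1.0 pos [ 408.6 -374.1  201. ] psi 36.15 gap 0.8 grip 0.0 F [-0.5 -0.5 -0.7] q [ 0.78  0.45 -0.2   1.81  0.11  0.89 -0.41]
[560.0, -50.0, 200.0, 62.0] slide [ 1.0449 -0.5747  0.0047] rot [-0.001 -0.002 -0.902]
```

>>> play_rows:
  steps:
    - {"slide": [0.1, -0.05, 0], "rot": [0, 0, -0.1], "jaw": 0.2}
    - {"slide": [0.25, -0.13, 0], "rot": [0, 0, -0.25], "jaw": 0.2}
    - {"slide": [0.4, -0.22, 0], "rot": [0, 0, -0.4], "jaw": 0.2}
    - {"slide": [0.55, -0.3, 0], "rot": [0, 0, -0.5], "jaw": 0.2}
    - {"slide": [0.7, -0.38, 0], "rot": [0, 0, -0.65], "jaw": 0.2}
    - {"slide": [0.85, -0.47, 0], "rot": [0, 0, -0.8], "jaw": 0.2}
    - {"slide": [1, -0.57, 0], "rot": [0, 0, -0.9], "jaw": 0.2}

```text
time_s: 1.7
position: [545.5, -72.7, 201.3]
ee_rot: [2.696, 1.612, -0.0]
contact_force: [1.2, -0.5, -0.9]
finger_gap: 0.798
grasp_force: 0.0
```

```bash
python3 go.py 591 277 100 79.2
```

```text
t 1.7 pos [545.5 -72.7 201.3] psi 61.77 gap 0.798 grip 0.0 F [ 1.2 -0.5 -0.9] q [ 0.3   0.46 -0.37  1.82  0.21  0.9  -0.66]
[591.0, 277.0, 100.0, 79.2] slide [ 1.099  -0.4179  0.3372] rot [ 0.     0.001 -0.608]
```

>>> play_rows:
  steps:
    - {"slide": [0.15, -0.05, 0.03], "rot": [0, 0, -0.1], "jaw": 0.2}
    - {"slide": [0.3, -0.12, 0.06], "rot": [0, 0, -0.2], "jaw": 0.2}
    - {"slide": [0.45, -0.18, 0.1], "rot": [0, 0, -0.3], "jaw": 0.2}
    - {"slide": [0.6, -0.24, 0.15], "rot": [0, 0, -0.4], "jaw": 0.2}
    - {"slide": [0.75, -0.3, 0.2], "rot": [0, 0, -0.5], "jaw": 0.2}
    - {"slide": [0.9, -0.35, 0.25], "rot": [0, 0, -0.6], "jaw": 0.2}
    - {"slide": [1, -0.39, 0.28], "rot": [0, 0, -0.6], "jaw": 0.2}
    - {"slide": [1, -0.39, 0.28], "rot": [0, 0, -0.6], "jaw": 0.2}
    - {"slide": [1, -0.39, 0.28], "rot": [0, 0, -0.6], "jaw": 0.2}
    - {"slide": [1, -0.39, 0.28], "rot": [0, 0, -0.6], "jaw": 0.2}

```text
time_s: 2.7
position: [584.8, 244.4, 117.3]
ee_rot: [2.427, 1.993, -0.001]
contact_force: [-0.4, -1.2, 0.2]
finger_gap: 0.802
grasp_force: 0.0
```

```bash
python3 go.py 591 277 60 79.2 591 277 0 79.2
python3 - <<'E'
from h import *
a=eyes.snapshot("top")[:,:,::-1]; cv2.imwrite("pics/a.png",cv2.resize(a[170:290,120:280],(800,600),interpolation=cv2.INTER_NEAREST))
E
```

```text
t 2.7 pos [584.8 244.4 117.3] psi 78.77 gap 0.802 grip 0.0 F [-0.4 -1.2  0.2] q [-0.21  0.7  -0.42  1.65  0.35  0.87 -0.97]
[591.0, 277.0, 60.0, 79.2] slide [ 0.111  -0.001   0.1911] rot [ 0.001  0.002 -0.015]
[591.0, 277.0, 0.0, 79.2] slide [ 0.1111 -0.0011  0.3911] rot [ 0.001  0.002 -0.015]
```

View pics/a.png

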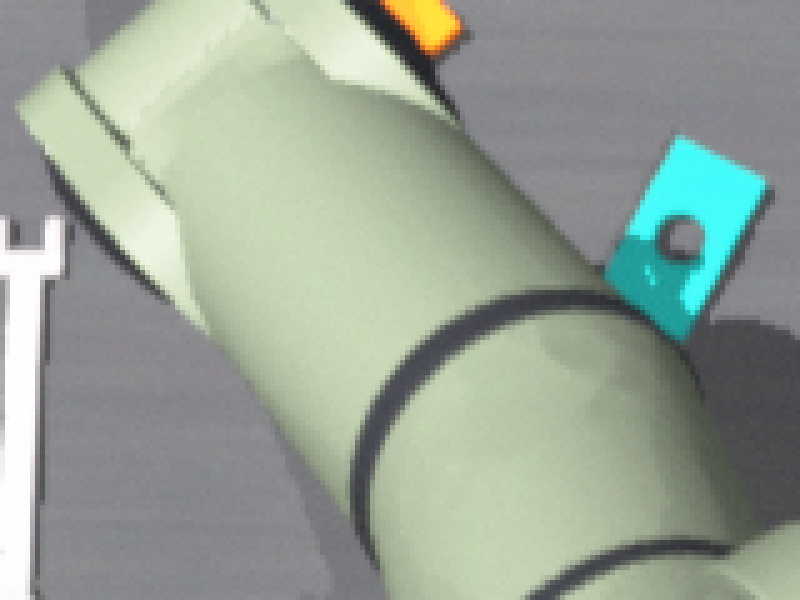

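>>> play_rows:
  steps:
    - {"slide": [0.11, 0, 0.1], "rot": [0, 0, -0.015], "jaw": 0.2}
    - {"slide": [0.11, 0, 0.2], "rot": [0, 0, -0.015], "jaw": 0.2}
    - {"slide": [0.11, 0, 0.2], "rot": [0, 0, -0.015], "jaw": 0.2}
    - {"slide": [0.11, 0, 0.2], "rot": [0, 0, -0.015], "jaw": 0.2}

```text
time_s: 3.15
position: [591.0, 277.3, 58.0]
ee_rot: [2.42, 2.003, -0.001]
contact_force: [0.9, 0.5, -0.0]
finger_gap: 0.803
grasp_force: 0.0
```

```bash
python3 go.py 591 277 0 79.2
python3 - <<'E'
from h import *
a=eyes.snapshot("scene")[:,:,::-1]; cv2.imwrite("pics/b.png",cv2.resize(a[140:260,310:470],(800,600),interpolation=cv2.INTER_NEAREST))
E
```

```text
t 3.15 pos [591.  277.3  58. ] psi 79.23 gap 0.803 grip 0.0 F [ 0.9  0.5 -0. ] q [-0.28  0.8  -0.39  1.62  0.39  0.8  -1.03]
[591.0, 277.0, 0.0, 79.2] slide [-0.0007  0.      0.1932] rot [-0.     0.002  0.001]
```

View pics/b.png

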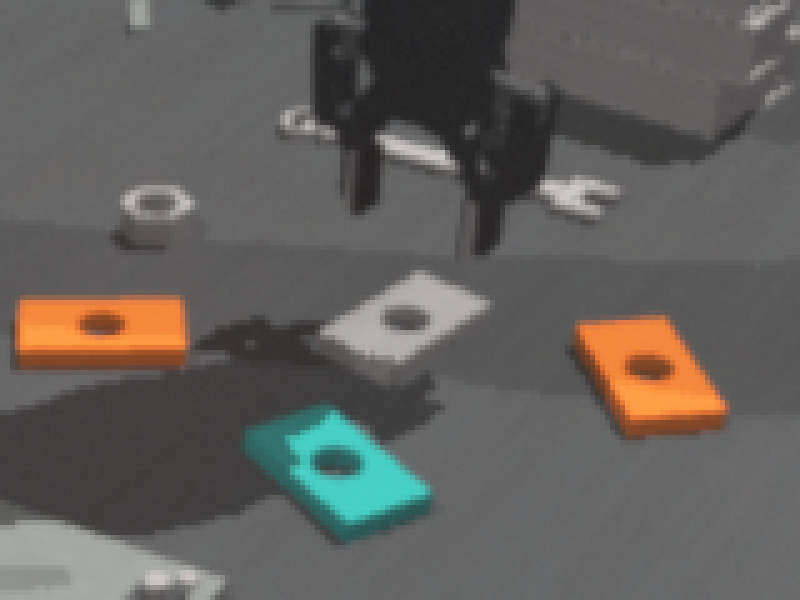

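>>> play_rows:
  steps:
    - {"slide": [0, 0, 0.07], "jaw": 0.2}
    - {"slide": [0, 0, 0.13], "jaw": 0.2}
    - {"slide": [0, 0, 0.17], "jaw": 0.2}
    - {"slide": [0, 0, 0.19], "jaw": 0.2}
    - {"slide": [0, 0, 0.195], "jaw": 0.2}
    - {"slide": [0, 0, 0.195], "jaw": 0.3}
    - {"slide": [0, 0, 0.195], "jaw": 0.4}
    - {"slide": [0, 0, 0.195], "jaw": 0.5}
    - {"slide": [0, 0, 0.195], "jaw": 0.6}
    - {"slide": [0, 0, 0.195], "jaw": 0.6}
  newtons: 60

```text
invalid input at $.steps[0]: expected keys slide, rot, jaw
```

```bash
python3 go.py 591 277 120 60;python3 - <<'E'
from h import *
print((proj(eyes.camera_params("scene"),[[591,277,66],[591,277,12]])-[310,140])*5)
E
```

```text
t 3.2 pos [591.5 277.6  58.8] psi 79.22 gap 0.8 grip 0.0 F [1.1 0.4 0.9] q [-0.28  0.8  -0.39  1.62  0.39  0.8  -1.03]
[591.0, 277.0, 120.0, 60.0] slide [-0.0022 -0.0011 -0.204 ] rot [ 0.002 -0.001  0.671]
[[411.39676576 231.68112013]
 [403.37117697 318.31873959]]
```

>>> play_rows:
  steps:
    - {"slide": [0, 0, 0.04], "rot": [0, 0, 0], "jaw": 0.05}
    - {"slide": [0, 0, 0.1], "rot": [0, 0, 0], "jaw": 0.05}
    - {"slide": [0, 0, 0.15], "rot": [0, 0, 0], "jaw": 0.05}
    - {"slide": [0, 0, 0.18], "rot": [0, 0, 0], "jaw": 0.05}
    - {"slide": [0, 0, 0.195], "rot": [0, 0, 0], "jaw": 0.05}
    - {"slide": [0, 0, 0.195], "rot": [0, 0, 0], "jaw": 0.2}
    - {"slide": [0, 0, 0.195], "rot": [0, 0, 0], "jaw": 0.3}
    - {"slide": [0, 0, 0.195], "rot": [0, 0, 0], "jaw": 0.4}
    - {"slide": [0, 0, 0.195], "rot": [0, 0, 0], "jaw": 0.5}
    - {"slide": [0, 0, 0.195], "rot": [0, 0, 0], "jaw": 0.6}
    - {"slide": [0, 0, 0.195], "rot": [0, 0, 0], "jaw": 0.6}
  newtons: 60

```text
time_s: 4.3
position: [590.9, 278.9, -0.2]
ee_rot: [2.419, 2.005, 0.001]
contact_force: [-2.6, -1.2, 8.6]
finger_gap: 0.57
grasp_force: 62.3
```

```bash
python3 go.py 591 277 120 60
```

```text
t 4.3 pos [ 5.909e+02  2.789e+02 -2.000e-01] psi 79.31 gap 0.57 grip 62.3 F [-2.6 -1.2  8.6] q [-0.3   0.88 -0.36  1.63  0.43  0.71 -1.06]
[591.0, 277.0, 120.0, 60.0] slide [-0.0059  0.0019 -0.4007] rot [ 0.001 -0.001  0.674]
```

>>> play_rows:
  steps:
    - {"slide": [0, 0, -0.05], "rot": [0, 0, 0], "jaw": 0.6}
    - {"slide": [0, 0, -0.12], "rot": [0, 0, 0], "jaw": 0.6}
    - {"slide": [0, 0, -0.22], "rot": [0, 0, 0.1], "jaw": 0.6}
    - {"slide": [0, 0, -0.32], "rot": [0, 0, 0.25], "jaw": 0.6}
    - {"slide": [0, 0, -0.4], "rot": [0, 0, 0.45], "jaw": 0.6}
    - {"slide": [0, 0, -0.45], "rot": [0, 0, 0.65], "jaw": 0.6}
    - {"slide": [-0.1, 0.03, -0.47], "rot": [0, 0, 0.8], "jaw": 0.6}
    - {"slide": [-0.25, 0.07, -0.47], "rot": [0, 0, 0.95], "jaw": 0.6}
    - {"slide": [-0.4, 0.1, -0.47], "rot": [0, 0, 1], "jaw": 0.6}
    - {"slide": [-0.55, 0.13, -0.47], "rot": [0, 0, 1], "jaw": 0.6}
    - {"slide": [-0.65, 0.15, -0.47], "rot": [0, 0, 1], "jaw": 0.6}

```text
time_s: 5.4
position: [598.6, 74.9, 140.9]
ee_rot: [2.84, 1.34, 0.0]
contact_force: [1.0, -0.1, -3.6]
finger_gap: 0.562
grasp_force: 63.9
```

```bash
python3 go.py 533.4 -41 140 23.5
```

```text
t 5.4 pos [598.6  74.9 140.9] psi 50.53 gap 0.562 grip 63.9 F [ 1.  -0.1 -3.6] q [-0.01  0.61 -0.31  1.73  0.23  0.84 -1.11]
[533.4, -41.0, 140.0, 23.5] slide [-0.4363  0.0779  0.0033] rot [0.003 0.    0.943]
```

>>> play_rows:
  steps:
    - {"slide": [-0.1, 0.02, 0], "rot": [0, 0, 0.15], "jaw": 0.6}
    - {"slide": [-0.2, 0.04, 0], "rot": [0, 0, 0.35], "jaw": 0.6}
    - {"slide": [-0.3, 0.06, 0], "rot": [0, 0, 0.55], "jaw": 0.6}
    - {"slide": [-0.38, 0.07, 0], "rot": [0, 0, 0.75], "jaw": 0.6}
    - {"slide": [-0.42, 0.08, 0], "rot": [0, 0, 0.9], "jaw": 0.6}
    - {"slide": [-0.42, 0.08, 0], "rot": [0, 0, 0.95], "jaw": 0.6}
    - {"slide": [-0.42, 0.08, 0], "rot": [0, 0, 0.95], "jaw": 0.6}

```text
time_s: 6.1
position: [537.8, -33.5, 140.6]
ee_rot: [-3.076, -0.639, -0.002]
contact_force: [-0.6, 0.5, -3.3]
finger_gap: 0.563
grasp_force: 63.9
```

```bash
python3 go.py 533.4 -41 120 3.1
```

```text
t 6.1 pos [537.8 -33.5 140.6] psi 23.49 gap 0.563 grip 63.9 F [-0.6  0.5 -3.3] q [ 0.09  0.51 -0.19  1.9   0.14  0.74 -1.34]
[533.4, -41.0, 120.0, 3.1] slide [-0.0235  0.0172  0.0686] rot [-0.    -0.002  0.712]
```

>>> play_rows:
  steps:
    - {"slide": [-0.01, 0.01, 0.03], "rot": [0, 0, 0.2], "jaw": 0.6}
    - {"slide": [-0.0235, 0.017, 0.08], "rot": [0, 0, 0.45], "jaw": 0.6}
    - {"slide": [-0.0235, 0.017, 0.13], "rot": [0, 0, 0.65], "jaw": 0.6}
    - {"slide": [-0.0235, 0.017, 0.15], "rot": [0, 0, 0.712], "jaw": 0.6}
    - {"slide": [-0.0235, 0.017, 0.15], "rot": [0, 0, 0.712], "jaw": 0.6}
    - {"slide": [-0.0235, 0.017, 0.15], "rot": [0, 0, 0.712], "jaw": 0.6}

```text
time_s: 6.7
position: [533.4, -40.9, 95.3]
ee_rot: [-3.14, -0.089, -0.001]
contact_force: [0.5, 0.1, -3.8]
finger_gap: 0.564
grasp_force: 63.9
```

```bash
python3 go.py 533.4 -41 60 3.1
python3 - <<'E'
from h import *
a=eyes.snapshot("scene")[:,:,::-1]; cv2.imwrite("pics/d.png",cv2.resize(a[180:300,230:390],(800,600),interpolation=cv2.INTER_NEAREST))
b=eyes.snapshot("top")[:,:,::-1]; cv2.imwrite("pics/e.png",b)
p=r.get_state()["position"]; P=eyes.camera_params("scene")
c,s=np.cos(np.radians(3.1)),np.sin(np.radians(3.1))
for z in(p[2],p[2]+12): print(z,((proj(P,[[p[0]+c*x-s*y,p[1]+s*x+c*y,z] for x,y in((45,25),(-45,25),(-45,-25),(45,-25))])-[230,180]+.5)*5).round())
E
```

```text
t 6.7 pos [533.4 -40.9  95.3] psi 3.27 gap 0.564 grip 63.9 F [ 0.5  0.1 -3.8] q [ 0.03  0.57 -0.09  1.95  0.08  0.63 -1.62]
[533.4, -41.0, 60.0, 3.1] slide [-0.0002  0.0003  0.1177] rot [-0.001 -0.001  0.006]
95.46712662903708 [[486. 244.]
 [316. 187.]
 [252. 241.]
 [426. 303.]]
107.46712662903708 [[486. 221.]
 [315. 165.]
 [250. 219.]
 [425. 280.]]
```

View pics/d.png

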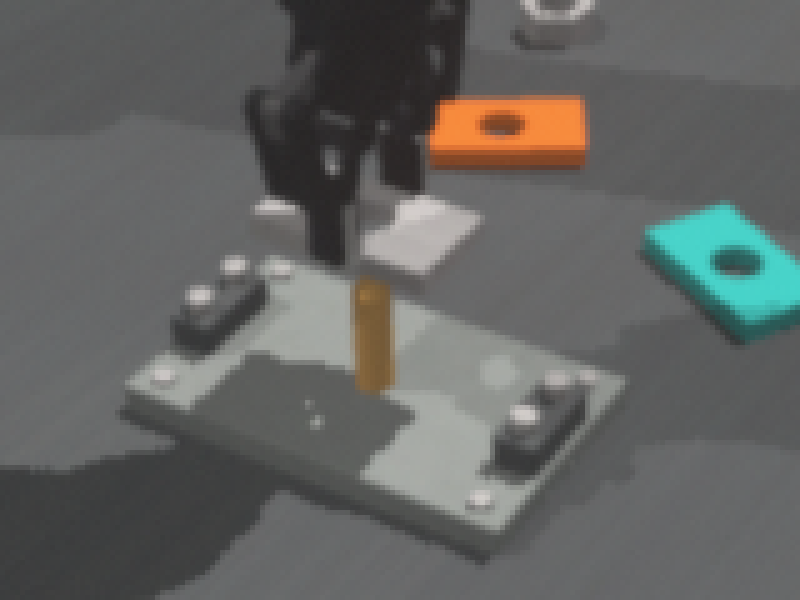

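>>> play_rows:
  steps:
    - {"slide": [0, 0, 0.03], "rot": [0, 0, 0.006], "jaw": 0.6}
    - {"slide": [0, 0, 0.06], "rot": [0, 0, 0.006], "jaw": 0.6}
    - {"slide": [0, 0, 0.085], "rot": [0, 0, 0.006], "jaw": 0.6}
    - {"slide": [0, 0, 0.11], "rot": [0, 0, 0.006], "jaw": 0.6}
    - {"slide": [0, 0, 0.13], "rot": [0, 0, 0.006], "jaw": 0.6}
    - {"slide": [0, 0, 0.13], "rot": [0, 0, 0.006], "jaw": 0.6}

```text
time_s: 7.4
position: [532.5, -41.4, 54.8]
ee_rot: [-3.141, -0.079, 0.002]
contact_force: [-0.7, 0.2, -3.6]
finger_gap: 0.558
grasp_force: 63.9
```

```bash
python3 go.py 533.4 -41 20 3.1
python3 - <<'E'
from h import *
a=eyes.snapshot("scene")[:,:,::-1]; a=cv2.resize(a[200:280,250:357],(800,600),interpolation=cv2.INTER_NEAREST);cv2.imwrite("pics/f.png",a)
E
```

```text
t 7.4 pos [532.5 -41.4  54.8] psi 2.89 gap 0.558 grip 63.9 F [-0.7  0.2 -3.6] q [ 0.02  0.64 -0.08  1.96  0.09  0.54 -1.64]
[533.4, -41.0, 20.0, 3.1] slide [ 0.0033 -0.0013  0.1161] rot [-0.     0.003 -0.007]
```

View pics/f.png

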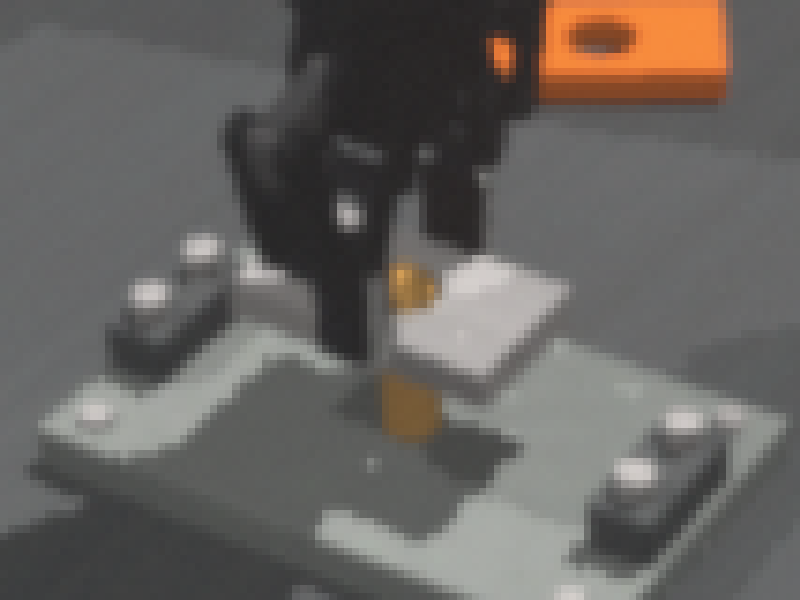

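The post tip shows through the plate's hole at about (413,285), with the shaft below it, so the plate is threaded. I'll lower it.

>>> play_rows:
  steps:
    - {"slide": [0.002, 0, 0.03], "rot": [0, 0, -0.005], "jaw": 0.6}
    - {"slide": [0.002, 0, 0.06], "rot": [0, 0, -0.005], "jaw": 0.6}
    - {"slide": [0.002, 0, 0.085], "rot": [0, 0, -0.005], "jaw": 0.6}
    - {"slide": [0.002, 0, 0.105], "rot": [0, 0, -0.005], "jaw": 0.6}
    - {"slide": [0.002, 0, 0.115], "rot": [0, 0, -0.005], "jaw": 0.6}
    - {"slide": [0.002, 0, 0.122], "rot": [0, 0, -0.005], "jaw": 0.6}
    - {"slide": [0.002, 0, 0.127], "rot": [0, 0, -0.005], "jaw": 0.6}
    - {"slide": [0.002, 0, 0.127], "rot": [0, 0, -0.005], "jaw": 0.6}

```text
time_s: 8.25
position: [533.6, -41.5, 17.7]
ee_rot: [3.14, 0.083, 0.0]
contact_force: [0.1, 0.7, -3.3]
finger_gap: 0.562
grasp_force: 63.9
```

```bash
python3 go.py 533.4 -41 14 3.1
```

```text
t 8.25 pos [533.6 -41.5  17.7] psi 3.02 gap 0.562 grip 63.9 F [ 0.1  0.7 -3.3] q [ 0.02  0.71 -0.07  1.97  0.1   0.47 -1.64]
[533.4, -41.0, 14.0, 3.1] slide [-0.0006 -0.0016  0.0123] rot [ 0.    -0.    -0.003]
```

>>> play_rows:
  steps:
    - {"slide": [0, 0, 0.004], "rot": [0, 0, 0], "jaw": 0.6}
    - {"slide": [0, 0, 0.007], "rot": [0, 0, 0], "jaw": 0.6}
    - {"slide": [0, 0, 0.007], "rot": [0, 0, 0], "jaw": 0.6}

```text
time_s: 8.55
position: [533.7, -41.5, 15.8]
ee_rot: [3.14, 0.083, 0.001]
contact_force: [-0.3, 0.7, 0.3]
finger_gap: 0.565
grasp_force: 64.2
```

>>> play_rows:
  steps:
    - {"slide": [0, 0, 0.003], "rot": [0, 0, 0], "jaw": 0.6}
    - {"slide": [0, 0, 0.006], "rot": [0, 0, 0], "jaw": 0.6}
    - {"slide": [0, 0, 0.006], "rot": [0, 0, 0], "jaw": 0.6}

```text
time_s: 8.85
position: [533.8, -41.5, 15.6]
ee_rot: [3.14, 0.083, 0.001]
contact_force: [-12.7, 0.7, 43.3]
finger_gap: 0.565
grasp_force: 68.8
```

>>> play_rows:
  steps:
    - {"slide": [0, 0, -0.004], "rot": [0, 0, 0], "jaw": 0.6}
    - {"slide": [0, 0, -0.005], "rot": [0, 0, 0], "jaw": 0.38}
    - {"slide": [0, 0, -0.005], "rot": [0, 0, 0], "jaw": 0.3}
    - {"slide": [0, 0, -0.005], "rot": [0, 0, 0], "jaw": 0.25}
    - {"slide": [0, 0, -0.04], "rot": [0, 0, 0], "jaw": 0.25}
    - {"slide": [0, 0, -0.12], "rot": [0, 0, 0], "jaw": 0.25}
    - {"slide": [0, 0, -0.25], "rot": [0, 0, 0], "jaw": 0.25}
    - {"slide": [0, 0, -0.35], "rot": [0, 0, -0.2], "jaw": 0.25}
    - {"slide": [0, 0, -0.4], "rot": [0, 0, -0.4], "jaw": 0.25}

```text
time_s: 9.75
position: [534.5, -41.5, 137.1]
ee_rot: [3.115, 0.402, 0.005]
contact_force: [-0.8, -0.6, -0.3]
finger_gap: 0.75
grasp_force: 0.0
```

```bash
python3 go.py 405 -319 130 30
```

```text
t 9.75 pos [534.5 -41.5 137.1] psi 14.7 gap 0.75 grip 0.0 F [-0.8 -0.6 -0.3] q [ 0.08  0.51 -0.15  1.92  0.11  0.72 -1.45]
[405.0, -319.0, 130.0, 30.0] slide [-0.6522  0.7851  0.0226] rot [ 0.003 -0.006 -0.534]
```

>>> play_rows:
  steps:
    - {"slide": [-0.07, 0.08, 0], "rot": [0, 0, -0.05], "jaw": 0.3}
    - {"slide": [-0.16, 0.2, 0], "rot": [0, 0, -0.1], "jaw": 0.3}
    - {"slide": [-0.26, 0.32, 0], "rot": [0, 0, -0.2], "jaw": 0.3}
    - {"slide": [-0.36, 0.44, 0.02], "rot": [0, 0, -0.3], "jaw": 0.3}
    - {"slide": [-0.46, 0.56, 0.02], "rot": [0, 0, -0.4], "jaw": 0.3}
    - {"slide": [-0.56, 0.68, 0.04], "rot": [0, 0, -0.5], "jaw": 0.3}
    - {"slide": [-0.64, 0.76, 0.07], "rot": [0, 0, -0.53], "jaw": 0.3}
    - {"slide": [-0.66, 0.785, 0.1], "rot": [0, 0, -0.53], "jaw": 0.3}
    - {"slide": [-0.66, 0.785, 0.1], "rot": [0, 0, -0.53], "jaw": 0.3}
    - {"slide": [-0.66, 0.785, 0.1], "rot": [0, 0, -0.53], "jaw": 0.3}

```text
time_s: 10.75
position: [401.5, -317.9, 104.1]
ee_rot: [-3.036, -0.805, -0.001]
contact_force: [0.3, 0.6, -0.3]
finger_gap: 0.704
grasp_force: 0.0
```

```bash
python3 go.py 402.5 -320 60 30 402.5 -320 6 30
python3 - <<'E'
from h import *
b=eyes.snapshot("top")[:,:,::-1]; cv2.imwrite("pics/g.png",np.vstack([cv2.resize(b[205:305,240:400],(800,500),interpolation=cv2.INTER_CUBIC)]))
E
```

```text
t 10.75 pos [ 401.5 -317.9  104.1] psi 29.71 gap 0.704 grip 0.0 F [ 0.3  0.6 -0.3] q [ 0.7   0.53 -0.2   1.99  0.17  0.63 -0.66]
[402.5, -320.0, 60.0, 30.0] slide [-0.0006  0.0078  0.1471] rot [-0.001 -0.001 -0.01 ]
[402.5, -320.0, 6.0, 30.0] slide [-0.0007  0.0079  0.3271] rot [-0.001 -0.001 -0.01 ]
```

View pics/g.png

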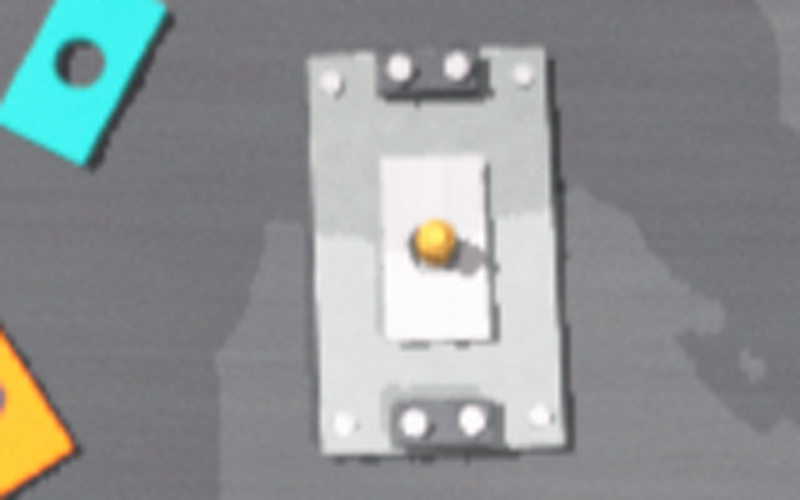

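The plate lies flat over the post, at about (435,245), and square to the bed. Next the tube.

>>> play_rows:
  steps:
    - {"slide": [0, 0.008, 0.05], "rot": [0, 0, -0.01], "jaw": 0.3}
    - {"slide": [0, 0.008, 0.13], "rot": [0, 0, -0.01], "jaw": 0.3}
    - {"slide": [0, 0.008, 0.21], "rot": [0, 0, -0.01], "jaw": 0.3}
    - {"slide": [0, 0.008, 0.27], "rot": [0, 0, -0.01], "jaw": 0.3}
    - {"slide": [0, 0.008, 0.31], "rot": [0, 0, -0.01], "jaw": 0.3}
    - {"slide": [0, 0.008, 0.335], "rot": [0, 0, -0.01], "jaw": 0.3}
    - {"slide": [0, 0.008, 0.335], "rot": [0, 0, -0.01], "jaw": 0.4}
    - {"slide": [0, 0.008, 0.335], "rot": [0, 0, -0.01], "jaw": 0.5}
    - {"slide": [0, 0.008, 0.335], "rot": [0, 0, -0.01], "jaw": 0.6}
    - {"slide": [0, 0.008, 0.335], "rot": [0, 0, -0.01], "jaw": 0.7}
    - {"slide": [0, 0.008, 0.335], "rot": [0, 0, -0.01], "jaw": 0.75}
    - {"slide": [0, 0.008, 0.335], "rot": [0, 0, -0.01], "jaw": 0.75}
  newtons: 40

```text
time_s: 12.0
position: [402.3, -321.3, 4.1]
ee_rot: [3.034, 0.811, 0.001]
contact_force: [-1.0, 2.1, 7.0]
finger_gap: 0.371
grasp_force: 39.2
```

```bash
python3 go.py 402.5 -320 120 30 533.4 -41 120 30
```

```text
t 12.0 pos [ 402.3 -321.3    4.1] psi 29.94 gap 0.371 grip 39.2 F [-1.   2.1  7. ] q [ 0.66  0.72 -0.14  2.02  0.23  0.42 -0.7 ]
[402.5, -320.0, 120.0, 30.0] slide [ 0.003  -0.003  -0.3862] rot [ 0.002 -0.001 -0.002]
[533.4, -41.0, 120.0, 30.0] slide [ 0.8453 -0.5911 -0.3863] rot [ 0.002 -0.001 -0.002]
```

>>> play_rows:
  steps:
    - {"slide": [0, 0, -0.04], "rot": [0, 0, 0], "jaw": 0.75}
    - {"slide": [0, 0, -0.12], "rot": [0, 0, 0], "jaw": 0.75}
    - {"slide": [0, 0, -0.22], "rot": [0, 0, 0], "jaw": 0.75}
    - {"slide": [0.05, -0.03, -0.32], "rot": [0, 0, 0], "jaw": 0.75}
    - {"slide": [0.13, -0.1, -0.37], "rot": [0, 0, 0], "jaw": 0.75}
    - {"slide": [0.24, -0.17, -0.39], "rot": [0, 0, 0], "jaw": 0.75}
    - {"slide": [0.36, -0.25, -0.39], "rot": [0, 0, 0], "jaw": 0.75}
    - {"slide": [0.48, -0.34, -0.39], "rot": [0, 0, 0], "jaw": 0.75}
    - {"slide": [0.6, -0.42, -0.39], "rot": [0, 0, 0], "jaw": 0.75}
    - {"slide": [0.72, -0.5, -0.39], "rot": [0, 0, 0], "jaw": 0.75}
    - {"slide": [0.8, -0.56, -0.37], "rot": [0, 0, 0], "jaw": 0.75}
    - {"slide": [0.845, -0.59, -0.35], "rot": [0, 0, 0], "jaw": 0.75}
    - {"slide": [0.845, -0.59, -0.33], "rot": [0, 0, 0], "jaw": 0.75}
    - {"slide": [0.845, -0.59, -0.33], "rot": [0, 0, 0], "jaw": 0.75}
    - {"slide": [0.845, -0.59, -0.33], "rot": [0, 0, 0], "jaw": 0.75}

```text
time_s: 13.5
position: [532.9, -42.2, 102.8]
ee_rot: [3.035, 0.81, -0.0]
contact_force: [0.8, 0.3, -0.3]
finger_gap: 0.37
grasp_force: 40.2
```

```bash
python3 go.py 533.4 -41.3 60 30
python3 - <<'E'
from h import *
a=eyes.snapshot("scene")[:,:,::-1]; a=cv2.resize(a[190:270,250:357],(800,600),interpolation=cv2.INTER_NEAREST);cv2.imwrite("pics/h.png",a)
p=r.get_state()["position"]; P=eyes.camera_params("scene"); t=np.linspace(0,2*np.pi,60)
for z in(p[2]-4,p[2]+20):
    q=(proj(P,np.c_[p[0]+17*np.cos(t),p[1]+17*np.sin(t),np.full(60,z)])-[250,190]+.5)*7.5; print(q.min(0).round(),q.max(0).round())
E
```

```text
t 13.5 pos [532.9 -42.2 102.8] psi 29.88 gap 0.37 grip 40.2 F [ 0.8  0.3 -0.3] q [ 0.12  0.56 -0.2   1.94  0.18  0.66 -1.24]
[533.4, -41.3, 60.0, 30.0] slide [ 0.0031 -0.0019  0.1427] rot [ 0.001  0.001 -0.004]
[342. 248.] [458. 315.]
[338. 180.] [456. 246.]
```

View pics/h.png

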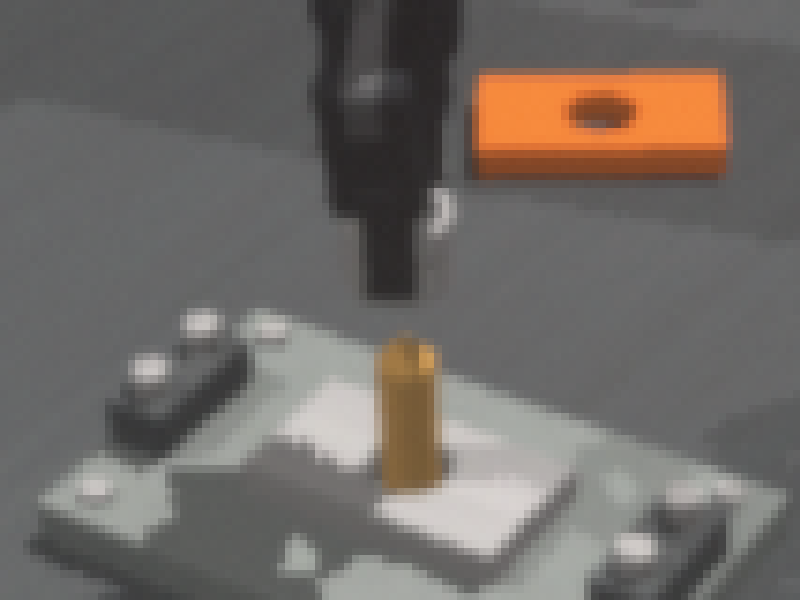

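>>> play_rows:
  steps:
    - {"slide": [0.003, -0.002, 0.03], "rot": [0, 0, 0], "jaw": 0.75}
    - {"slide": [0.003, -0.002, 0.06], "rot": [0, 0, 0], "jaw": 0.75}
    - {"slide": [0.003, -0.002, 0.08], "rot": [0, 0, 0], "jaw": 0.75}
    - {"slide": [0.003, -0.002, 0.1], "rot": [0, 0, 0], "jaw": 0.75}
    - {"slide": [0.003, -0.002, 0.12], "rot": [0, 0, 0], "jaw": 0.75}
    - {"slide": [0.003, -0.002, 0.12], "rot": [0, 0, 0], "jaw": 0.75}

```text
time_s: 14.15
position: [533.3, -40.1, 65.4]
ee_rot: [-3.034, -0.812, 0.002]
contact_force: [-0.9, -0.2, -0.3]
finger_gap: 0.372
grasp_force: 40.2
```

```bash
python3 go.py 533.4 -41.3 34 30
python3 - <<'E'
from h import *
a=eyes.snapshot("scene")[:,:,::-1]; a=cv2.resize(a[200:260,260:340],(800,600),interpolation=cv2.INTER_NEAREST);cv2.imwrite("pics/i.png",a)
E
```

```text
t 14.15 pos [533.3 -40.1  65.4] psi 29.96 gap 0.372 grip 40.2 F [-0.9 -0.2 -0.3] q [ 0.1   0.63 -0.19  1.95  0.2   0.58 -1.26]
[533.4, -41.3, 34.0, 30.0] slide [-0.0014  0.0037  0.1047] rot [-0.001  0.002 -0.002]
```

View pics/i.png

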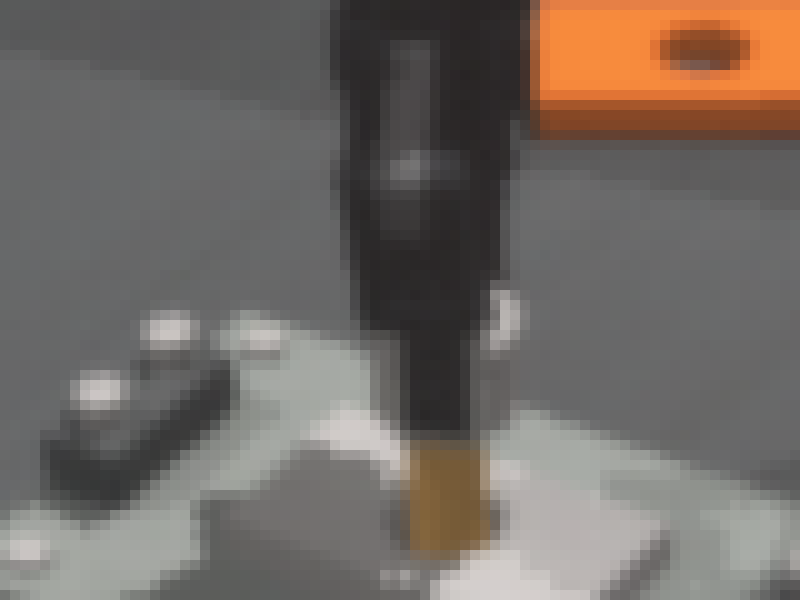

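The tube spans columns 375–525, the post is centred in it at about 449, and no force shows, so it is threaded. I'll lower it.

>>> play_rows:
  steps:
    - {"slide": [-0.001, 0.002, 0.03], "rot": [0, 0, 0], "jaw": 0.75}
    - {"slide": [-0.001, 0.004, 0.06], "rot": [0, 0, 0], "jaw": 0.75}
    - {"slide": [-0.001, 0.004, 0.085], "rot": [0, 0, 0], "jaw": 0.75}
    - {"slide": [-0.001, 0.004, 0.1], "rot": [0, 0, 0], "jaw": 0.75}
    - {"slide": [-0.001, 0.004, 0.107], "rot": [0, 0, 0], "jaw": 0.75}
    - {"slide": [-0.001, 0.004, 0.107], "rot": [0, 0, 0], "jaw": 0.75}

```text
time_s: 14.8
position: [533.9, -41.3, 33.9]
ee_rot: [-3.035, -0.812, 0.001]
contact_force: [-0.4, 0.2, -0.8]
finger_gap: 0.369
grasp_force: 40.2
```

>>> play_rows:
  steps:
    - {"slide": [0, 0, 0.003], "rot": [0, 0, 0], "jaw": 0.75}
    - {"slide": [0, 0, 0.005], "rot": [0, 0, 0], "jaw": 0.75}
    - {"slide": [0, 0, 0.005], "rot": [0, 0, 0], "jaw": 0.75}

```text
time_s: 15.1
position: [534.1, -41.4, 32.8]
ee_rot: [3.035, 0.812, 0.0]
contact_force: [0.8, 0.1, -1.1]
finger_gap: 0.372
grasp_force: 40.2
```

>>> play_rows:
  steps:
    - {"slide": [0, 0, 0.003], "rot": [0, 0, 0], "jaw": 0.75}
    - {"slide": [0, 0, 0.003], "rot": [0, 0, 0], "jaw": 0.75}

```text
time_s: 15.3
position: [534.2, -41.4, 32.2]
ee_rot: [3.035, 0.812, 0.001]
contact_force: [-2.3, -0.4, 6.1]
finger_gap: 0.372
grasp_force: 41.1
```

>>> play_rows:
  steps:
    - {"slide": [0, 0, 0.003], "rot": [0, 0, 0], "jaw": 0.75}
    - {"slide": [0, 0, 0.003], "rot": [0, 0, 0], "jaw": 0.75}

```text
time_s: 15.5
position: [534.2, -41.4, 32.1]
ee_rot: [3.034, 0.811, 0.001]
contact_force: [-8.6, 1.5, 26.5]
finger_gap: 0.372
grasp_force: 43.4
```

>>> play_rows:
  steps:
    - {"slide": [0, 0, -0.003], "rot": [0, 0, 0], "jaw": 0.6}
    - {"slide": [0, 0, -0.003], "rot": [0, 0, 0], "jaw": 0.5}
    - {"slide": [0, 0, -0.003], "rot": [0, 0, 0], "jaw": 0.4}
    - {"slide": [0, 0, -0.02], "rot": [0, 0, 0], "jaw": 0.35}
    - {"slide": [0, 0, -0.1], "rot": [0, 0, 0], "jaw": 0.3}
    - {"slide": [0, 0, -0.22], "rot": [0, 0, 0], "jaw": 0.1}
    - {"slide": [0, 0, -0.32], "rot": [0, 0, 0], "jaw": 0.1}
    - {"slide": [0, 0, -0.35], "rot": [0, 0, 0], "jaw": 0.1}
    - {"slide": [0, 0, -0.35], "rot": [0, 0, 0], "jaw": 0.1}

```text
time_s: 16.4
position: [534.7, -41.5, 137.2]
ee_rot: [3.034, 0.811, 0.004]
contact_force: [-0.1, -0.6, -0.2]
finger_gap: 0.897
grasp_force: 0.0
```

```bash
python3 go.py 587 -267 120 30 587 -267 60 30
```

```text
t 16.4 pos [534.7 -41.5 137.2] psi 29.94 gap 0.897 grip 0.0 F [-0.1 -0.6 -0.2] q [ 0.13  0.51 -0.22  1.91  0.16  0.73 -1.23]
[587.0, -267.0, 120.0, 30.0] slide [-0.2241  0.7384  0.0579] rot [ 0.003 -0.004 -0.002]
[587.0, -267.0, 60.0, 30.0] slide [-0.2245  0.7381  0.2579] rot [ 0.003 -0.004 -0.002]
```

>>> play_rows:
  steps:
    - {"slide": [-0.03, 0.1, 0], "rot": [0, 0, 0], "jaw": 0.1}
    - {"slide": [-0.07, 0.24, 0], "rot": [0, 0, 0], "jaw": 0.1}
    - {"slide": [-0.12, 0.4, 0.03], "rot": [0, 0, 0], "jaw": 0.1}
    - {"slide": [-0.17, 0.55, 0.08], "rot": [0, 0, 0], "jaw": 0.1}
    - {"slide": [-0.2, 0.67, 0.14], "rot": [0, 0, 0], "jaw": 0.1}
    - {"slide": [-0.22, 0.73, 0.2], "rot": [0, 0, 0], "jaw": 0.1}
    - {"slide": [-0.224, 0.738, 0.25], "rot": [0, 0, 0], "jaw": 0.1}
    - {"slide": [-0.224, 0.738, 0.26], "rot": [0, 0, 0], "jaw": 0.1}
    - {"slide": [-0.224, 0.738, 0.26], "rot": [0, 0, 0], "jaw": 0.1}
    - {"slide": [-0.224, 0.738, 0.26], "rot": [0, 0, 0], "jaw": 0.1}

```text
time_s: 17.4
position: [586.8, -265.5, 58.5]
ee_rot: [-3.034, -0.814, -0.001]
contact_force: [-0.2, -0.6, -0.3]
finger_gap: 0.895
grasp_force: 0.0
```

```bash
python3 go.py 587 -267 -0.5 30
```

```text
t 17.4 pos [ 586.8 -265.5   58.5] psi 30.04 gap 0.895 grip 0.0 F [-0.2 -0.6 -0.3] q [ 0.45  0.76 -0.18  1.66  0.19  0.74 -0.87]
[587.0, -267.0, -0.5, 30.0] slide [-0.002   0.0046  0.1966] rot [ 0.    -0.001  0.001]
```

>>> play_rows:
  steps:
    - {"slide": [-0.002, 0.005, 0.06], "rot": [0, 0, 0], "jaw": 0.1}
    - {"slide": [-0.002, 0.005, 0.12], "rot": [0, 0, 0], "jaw": 0.1}
    - {"slide": [-0.002, 0.005, 0.17], "rot": [0, 0, 0], "jaw": 0.1}
    - {"slide": [-0.002, 0.005, 0.19], "rot": [0, 0, 0], "jaw": 0.1}
    - {"slide": [-0.002, 0.005, 0.194], "rot": [0, 0, 0], "jaw": 0.1}
    - {"slide": [-0.002, 0.005, 0.194], "rot": [0, 0, 0], "jaw": 0.2}
    - {"slide": [-0.002, 0.005, 0.194], "rot": [0, 0, 0], "jaw": 0.3}
    - {"slide": [-0.002, 0.005, 0.194], "rot": [0, 0, 0], "jaw": 0.4}
    - {"slide": [-0.002, 0.005, 0.194], "rot": [0, 0, 0], "jaw": 0.5}
    - {"slide": [-0.002, 0.005, 0.194], "rot": [0, 0, 0], "jaw": 0.5}
  newtons: 50

```text
time_s: 18.4
position: [587.0, -268.5, 0.7]
ee_rot: [3.034, 0.812, 0.001]
contact_force: [-1.9, 1.4, 7.2]
finger_gap: 0.616
grasp_force: 51.9
```

```bash
python3 go.py 533.4 -41.3 120 30
```

```text
t 18.4 pos [ 587.  -268.5    0.7] psi 29.95 gap 0.616 grip 51.9 F [-1.9  1.4  7.2] q [ 0.44  0.85 -0.16  1.67  0.21  0.64 -0.88]
[533.4, -41.3, 120.0, 30.0] slide [ 0.2236 -0.7449 -0.3981] rot [ 0.002 -0.001 -0.002]
```

>>> play_rows:
  steps:
    - {"slide": [0, 0, -0.04], "rot": [0, 0, 0], "jaw": 0.5}
    - {"slide": [0, 0, -0.12], "rot": [0, 0, 0], "jaw": 0.5}
    - {"slide": [0.01, -0.02, -0.23], "rot": [0, 0, 0], "jaw": 0.5}
    - {"slide": [0.03, -0.08, -0.33], "rot": [0, 0, 0], "jaw": 0.5}
    - {"slide": [0.05, -0.18, -0.39], "rot": [0, 0, 0], "jaw": 0.5}
    - {"slide": [0.09, -0.3, -0.41], "rot": [0, 0, 0], "jaw": 0.5}
    - {"slide": [0.13, -0.43, -0.41], "rot": [0, 0, 0], "jaw": 0.5}
    - {"slide": [0.17, -0.56, -0.41], "rot": [0, 0, 0], "jaw": 0.5}
    - {"slide": [0.2, -0.67, -0.39], "rot": [0, 0, 0], "jaw": 0.5}
    - {"slide": [0.22, -0.73, -0.36], "rot": [0, 0, 0], "jaw": 0.5}
    - {"slide": [0.224, -0.745, -0.33], "rot": [0, 0, 0], "jaw": 0.5}
    - {"slide": [0.224, -0.745, -0.32], "rot": [0, 0, 0], "jaw": 0.5}
    - {"slide": [0.224, -0.745, -0.32], "rot": [0, 0, 0], "jaw": 0.5}
    - {"slide": [0.224, -0.745, -0.32], "rot": [0, 0, 0], "jaw": 0.5}

```text
time_s: 19.8
position: [533.5, -42.4, 96.0]
ee_rot: [3.035, 0.809, 0.0]
contact_force: [0.1, 0.9, -2.7]
finger_gap: 0.62
grasp_force: 53.7
```

```bash
python3 go.py 533.4 -41.3 60 30
python3 - <<'E'
from h import *
a=eyes.snapshot("scene")[:,:,::-1]; a=cv2.resize(a[190:270,250:357],(800,600),interpolation=cv2.INTER_NEAREST);cv2.imwrite("pics/j.png",a)
p=r.get_state()["position"]; P=eyes.camera_params("scene"); t=np.linspace(0,2*np.pi,60)
for z in(p[2]-1,p[2]+11):
    q=(proj(P,np.c_[p[0]+28*np.cos(t),p[1]+28*np.sin(t),np.full(60,z)])-[250,190]+.5)*7.5; print(q.min(0).round(),q.max(0).round())
E
```

```text
t 19.8 pos [533.5 -42.4  96. ] psi 29.86 gap 0.62 grip 53.7 F [ 0.1  0.9 -2.7] q [ 0.11  0.58 -0.2   1.94  0.18  0.64 -1.24]
[533.4, -41.3, 60.0, 30.0] slide [ 0.0015 -0.0033  0.12  ] rot [ 0.001 -0.    -0.005]
[306. 238.] [498. 348.]
[304. 205.] [497. 314.]
```

View pics/j.png

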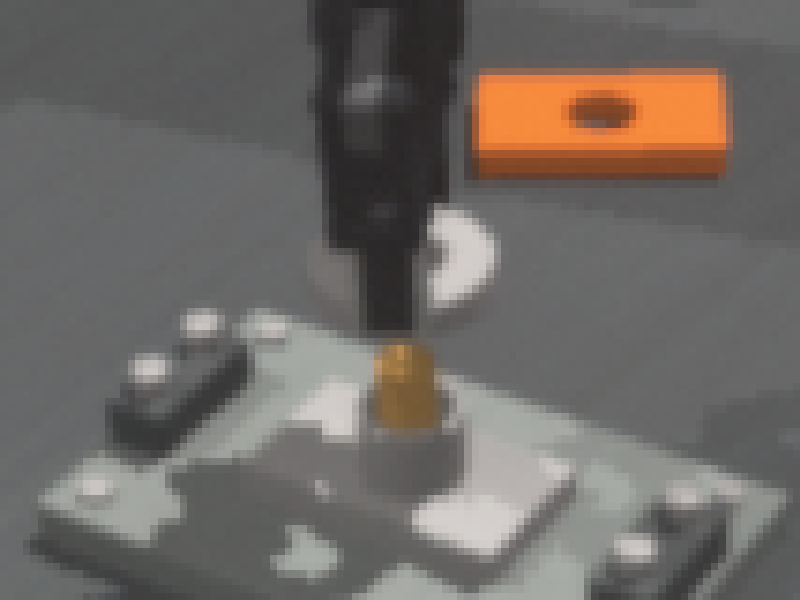

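The flange spans columns 306–500 as predicted, and the tube stands on the plate around the post. I'll lower the flange.

>>> play_rows:
  steps:
    - {"slide": [0.001, -0.003, 0.02], "rot": [0, 0, 0], "jaw": 0.5}
    - {"slide": [0.001, -0.003, 0.04], "rot": [0, 0, 0], "jaw": 0.5}
    - {"slide": [0.001, -0.003, 0.06], "rot": [0, 0, 0], "jaw": 0.5}
    - {"slide": [0.001, -0.003, 0.08], "rot": [0, 0, 0], "jaw": 0.5}
    - {"slide": [0.001, -0.003, 0.1], "rot": [0, 0, 0], "jaw": 0.5}
    - {"slide": [0.001, -0.003, 0.12], "rot": [0, 0, 0], "jaw": 0.5}
    - {"slide": [0.001, -0.003, 0.13], "rot": [0, 0, 0], "jaw": 0.5}
    - {"slide": [0.001, -0.003, 0.13], "rot": [0, 0, 0], "jaw": 0.5}

```text
time_s: 20.65
position: [532.8, -40.2, 56.2]
ee_rot: [-3.035, -0.812, 0.001]
contact_force: [-0.7, -0.1, -1.8]
finger_gap: 0.621
grasp_force: 53.7
```

```bash
python3 go.py 533.4 -41.3 53 30
```

```text
t 20.65 pos [532.8 -40.2  56.2] psi 29.96 gap 0.621 grip 53.7 F [-0.7 -0.1 -1.8] q [ 0.09  0.64 -0.18  1.96  0.2   0.56 -1.27]
[533.4, -41.3, 53.0, 30.0] slide [-0.0001  0.0043  0.0108] rot [-0.001  0.001 -0.001]
```

>>> play_rows:
  steps:
    - {"slide": [0, 0.003, 0.004], "rot": [0, 0, 0], "jaw": 0.5}
    - {"slide": [0, 0.004, 0.007], "rot": [0, 0, 0], "jaw": 0.5}
    - {"slide": [0, 0.004, 0.009], "rot": [0, 0, 0], "jaw": 0.5}
    - {"slide": [0, 0.004, 0.009], "rot": [0, 0, 0], "jaw": 0.5}

```text
time_s: 21.05
position: [533.6, -41.3, 54.0]
ee_rot: [3.035, 0.812, 0.0]
contact_force: [0.1, 0.0, -2.0]
finger_gap: 0.623
grasp_force: 53.7
```

>>> play_rows:
  steps:
    - {"slide": [0, 0, 0.003], "rot": [0, 0, 0], "jaw": 0.5}
    - {"slide": [0, 0, 0.003], "rot": [0, 0, 0], "jaw": 0.5}

```text
time_s: 21.25
position: [533.6, -41.2, 53.0]
ee_rot: [-3.035, -0.812, 0.0]
contact_force: [0.3, -0.2, -2.5]
finger_gap: 0.617
grasp_force: 53.7
```

>>> play_rows:
  steps:
    - {"slide": [0, 0, 0.003], "rot": [0, 0, 0], "jaw": 0.5}
    - {"slide": [0, 0, 0.003], "rot": [0, 0, 0], "jaw": 0.5}

```text
time_s: 21.45
position: [533.7, -41.3, 52.6]
ee_rot: [3.035, 0.812, 0.0]
contact_force: [-2.5, -0.1, 8.2]
finger_gap: 0.617
grasp_force: 54.8
```

>>> play_rows:
  steps:
    - {"slide": [0, 0, 0.002], "rot": [0, 0, 0], "jaw": 0.5}
    - {"slide": [0, 0, 0.002], "rot": [0, 0, 0], "jaw": 0.5}

```text
time_s: 21.65
position: [533.8, -41.2, 52.5]
ee_rot: [3.035, 0.812, 0.001]
contact_force: [-6.0, 0.2, 20.1]
finger_gap: 0.618
grasp_force: 56.1
```

>>> play_rows:
  steps:
    - {"slide": [0, 0, -0.003], "rot": [0, 0, 0], "jaw": 0.35}
    - {"slide": [0, 0, -0.003], "rot": [0, 0, 0], "jaw": 0.25}
    - {"slide": [0, 0, -0.003], "rot": [0, 0, 0], "jaw": 0.15}
    - {"slide": [0, 0, -0.02], "rot": [0, 0, 0], "jaw": 0.15}
    - {"slide": [0, 0, -0.1], "rot": [0, 0, 0], "jaw": 0.15}
    - {"slide": [0, 0, -0.2], "rot": [0, 0, 0], "jaw": 0.25}
    - {"slide": [0, 0, -0.27], "rot": [0, 0, 0], "jaw": 0.25}
    - {"slide": [0, 0, -0.27], "rot": [0, 0, 0], "jaw": 0.25}

```text
time_s: 22.45
position: [535.0, -41.3, 135.5]
ee_rot: [3.034, 0.811, 0.006]
contact_force: [-0.9, -0.4, -0.1]
finger_gap: 0.75
grasp_force: 0.0
```

```bash
python3 go.py 414 302.7 120 29.6
```

```text
t 22.45 pos [535.  -41.3 135.5] psi 29.94 gap 0.75 grip 0.0 F [-0.9 -0.4 -0.1] q [ 0.12  0.51 -0.21  1.92  0.16  0.72 -1.23]
[414.0, 302.7, 120.0, 29.6] slide [ 0.2226 -1.1951  0.0497] rot [ 0.004 -0.007  0.012]
```

>>> play_rows:
  steps:
    - {"slide": [0.02, -0.08, 0], "rot": [0, 0, 0.01], "jaw": 0.25}
    - {"slide": [0.04, -0.2, 0], "rot": [0, 0, 0.01], "jaw": 0.25}
    - {"slide": [0.07, -0.35, 0], "rot": [0, 0, 0.01], "jaw": 0.25}
    - {"slide": [0.09, -0.5, 0.03], "rot": [0, 0, 0.01], "jaw": 0.25}
    - {"slide": [0.12, -0.65, 0.03], "rot": [0, 0, 0.01], "jaw": 0.25}
    - {"slide": [0.15, -0.8, 0.05], "rot": [0, 0, 0.01], "jaw": 0.25}
    - {"slide": [0.18, -0.92, 0.05], "rot": [0, 0, 0.01], "jaw": 0.25}
    - {"slide": [0.2, -0.98, 0.05], "rot": [0, 0, 0.01], "jaw": 0.25}
    - {"slide": [0.2, -0.98, 0.05], "rot": [0, 0, 0.01], "jaw": 0.25}

```text
time_s: 23.35
position: [437.7, 246.4, 117.3]
ee_rot: [-3.034, -0.81, 0.0]
contact_force: [0.4, -0.1, -0.0]
finger_gap: 0.752
grasp_force: 0.0
```

```bash
python3 go.py 414 302.7 60 29.6
```

```text
t 23.35 pos [437.7 246.4 117.3] psi 29.91 gap 0.752 grip 0.0 F [ 0.4 -0.1 -0. ] q [-0.46  0.5  -0.22  2.01  0.18  0.65 -1.85]
[414.0, 302.7, 60.0, 29.6] slide [ 0.0252 -0.2019  0.1913] rot [-0.002 -0.     0.011]
```

>>> play_rows:
  steps:
    - {"slide": [0.01, -0.08, 0], "rot": [0, 0, 0.01], "jaw": 0.25}
    - {"slide": [0.02, -0.15, 0.04], "rot": [0, 0, 0.01], "jaw": 0.25}
    - {"slide": [0.025, -0.2, 0.1], "rot": [0, 0, 0.01], "jaw": 0.25}
    - {"slide": [0.025, -0.202, 0.16], "rot": [0, 0, 0.01], "jaw": 0.25}
    - {"slide": [0.025, -0.202, 0.19], "rot": [0, 0, 0.01], "jaw": 0.25}
    - {"slide": [0.025, -0.202, 0.19], "rot": [0, 0, 0.01], "jaw": 0.25}
    - {"slide": [0.025, -0.202, 0.19], "rot": [0, 0, 0.01], "jaw": 0.25}

```text
time_s: 24.05
position: [415.8, 299.3, 61.0]
ee_rot: [3.039, 0.795, 0.0]
contact_force: [-0.8, 0.2, 0.8]
finger_gap: 0.753
grasp_force: 0.0
```

```bash
python3 go.py 414 302.7 2.5 29.6
```

```text
t 24.05 pos [415.8 299.3  61. ] psi 29.32 gap 0.753 grip 0.0 F [-0.8  0.2  0.8] q [-0.6   0.61 -0.19  2.01  0.21  0.54 -2.  ]
[414.0, 302.7, 2.5, 29.6] slide [ 0.0003 -0.0129  0.1949] rot [ 0.   -0.   -0.01]
```

>>> play_rows:
  steps:
    - {"slide": [0, -0.01, 0.05], "rot": [0, 0, -0.01], "jaw": 0.25}
    - {"slide": [0, -0.01, 0.11], "rot": [0, 0, -0.01], "jaw": 0.25}
    - {"slide": [0, -0.01, 0.16], "rot": [0, 0, -0.01], "jaw": 0.25}
    - {"slide": [0, -0.01, 0.185], "rot": [0, 0, -0.01], "jaw": 0.25}
    - {"slide": [0, -0.01, 0.195], "rot": [0, 0, -0.01], "jaw": 0.3}
    - {"slide": [0, -0.01, 0.195], "rot": [0, 0, -0.01], "jaw": 0.4}
    - {"slide": [0, -0.01, 0.195], "rot": [0, 0, -0.01], "jaw": 0.5}
    - {"slide": [0, -0.01, 0.195], "rot": [0, 0, -0.01], "jaw": 0.6}
    - {"slide": [0, -0.01, 0.195], "rot": [0, 0, -0.01], "jaw": 0.7}
    - {"slide": [0, -0.01, 0.195], "rot": [0, 0, -0.01], "jaw": 0.7}
  newtons: 40

```text
time_s: 25.05
position: [414.3, 302.6, 3.0]
ee_rot: [-3.037, -0.804, -0.002]
contact_force: [-1.4, -1.6, 9.1]
finger_gap: 0.433
grasp_force: 39.5
```

```bash
python3 go.py 414 302.7 130 29.6 533.5 -41.3 130 29.6
```

```text
t 25.05 pos [414.3 302.6   3. ] psi 29.65 gap 0.433 grip 39.5 F [-1.4 -1.6  9.1] q [-0.63  0.72 -0.15  2.03  0.25  0.41 -2.03]
[414.0, 302.7, 130.0, 29.6] slide [-1.000e-04 -7.000e-04 -4.235e-01] rot [-0.    -0.002  0.002]
[533.5, -41.3, 130.0, 29.6] slide [-0.2213  1.1928 -0.4238] rot [-0.    -0.002  0.002]
```

>>> play_rows:
  steps:
    - {"slide": [0, 0, -0.04], "rot": [0, 0, 0], "jaw": 0.7}
    - {"slide": [0, 0, -0.12], "rot": [0, 0, 0], "jaw": 0.7}
    - {"slide": [0, 0, -0.23], "rot": [0, 0, 0], "jaw": 0.7}
    - {"slide": [-0.01, 0.04, -0.33], "rot": [0, 0, 0], "jaw": 0.7}
    - {"slide": [-0.02, 0.12, -0.4], "rot": [0, 0, 0], "jaw": 0.7}
    - {"slide": [-0.05, 0.24, -0.42], "rot": [0, 0, 0], "jaw": 0.7}
    - {"slide": [-0.07, 0.37, -0.42], "rot": [0, 0, 0], "jaw": 0.7}
    - {"slide": [-0.09, 0.5, -0.42], "rot": [0, 0, 0], "jaw": 0.7}
    - {"slide": [-0.12, 0.63, -0.42], "rot": [0, 0, 0], "jaw": 0.7}
    - {"slide": [-0.14, 0.75, -0.42], "rot": [0, 0, 0], "jaw": 0.7}
    - {"slide": [-0.16, 0.86, -0.42], "rot": [0, 0, 0], "jaw": 0.7}
    - {"slide": [-0.17, 0.94, -0.42], "rot": [0, 0, 0], "jaw": 0.7}
    - {"slide": [-0.18, 0.98, -0.42], "rot": [0, 0, 0], "jaw": 0.7}
    - {"slide": [-0.18, 0.98, -0.42], "rot": [0, 0, 0], "jaw": 0.7}

```text
time_s: 26.45
position: [512.6, 18.8, 128.7]
ee_rot: [3.037, 0.801, 0.001]
contact_force: [0.5, 0.8, -0.8]
finger_gap: 0.436
grasp_force: 41.2
```

```bash
python3 go.py 533.5 -41.3 100 29.6
```

```text
t 26.45 pos [512.6  18.8 128.7] psi 29.54 gap 0.436 grip 41.2 F [ 0.5  0.8 -0.8] q [ 0.01  0.5  -0.22  1.98  0.16  0.68 -1.36]
[533.5, -41.3, 100.0, 29.6] slide [-0.0382  0.2086  0.0959] rot [ 0.001 -0.001 -0.002]
```

>>> play_rows:
  steps:
    - {"slide": [-0.01, 0.07, 0.01], "rot": [0, 0, 0], "jaw": 0.7}
    - {"slide": [-0.025, 0.14, 0.03], "rot": [0, 0, 0], "jaw": 0.7}
    - {"slide": [-0.035, 0.19, 0.06], "rot": [0, 0, 0], "jaw": 0.7}
    - {"slide": [-0.038, 0.206, 0.09], "rot": [0, 0, 0], "jaw": 0.7}
    - {"slide": [-0.038, 0.206, 0.1], "rot": [0, 0, 0], "jaw": 0.7}
    - {"slide": [-0.038, 0.206, 0.1], "rot": [0, 0, 0], "jaw": 0.7}
    - {"slide": [-0.038, 0.206, 0.1], "rot": [0, 0, 0], "jaw": 0.7}

```text
time_s: 27.15
position: [533.0, -38.0, 98.2]
ee_rot: [-3.036, -0.806, 0.0]
contact_force: [0.5, -0.5, -1.9]
finger_gap: 0.435
grasp_force: 41.2
```

```bash
python3 go.py 533.5 -41.3 71 29.6
python3 - <<'E'
from h import *
a=eyes.snapshot("scene")[:,:,::-1]; a=cv2.resize(a[190:270,250:357],(800,600),interpolation=cv2.INTER_NEAREST);cv2.imwrite("pics/k.png",a)
p=r.get_state()["position"]; P=eyes.camera_params("scene")
for z in(p[2]-3,p[2]+15):
    q=(proj(P,np.c_[ring(6,21.94,np.pi/6)+p[:2],np.full(6,z)])-[250,190]+.5)*7.5; print(q.min(0).round(),q.max(0).round())
E
```

```text
t 27.15 pos [533.  -38.   98.2] psi 29.74 gap 0.435 grip 41.2 F [ 0.5 -0.5 -1.9] q [ 0.11  0.57 -0.2   1.94  0.18  0.65 -1.26]
[533.5, -41.3, 71.0, 29.6] slide [-0.004   0.0103  0.0907] rot [-0.001 -0.     0.005]
[335. 246.] [484. 323.]
[332. 196.] [482. 272.]
```

View pics/k.png

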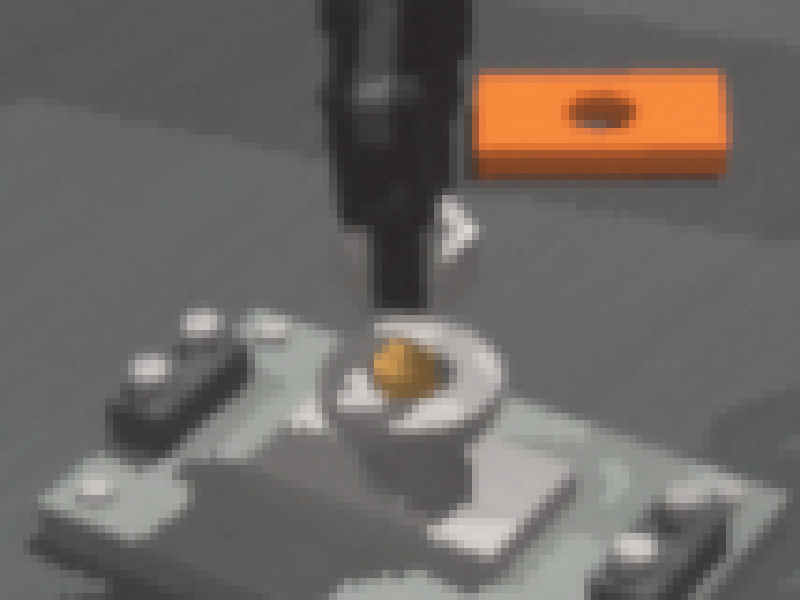

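The flange sits on the tube with the post inside its hole at about (405,368), and the nut is held above it as predicted. I'll lower it carefully.

>>> play_rows:
  steps:
    - {"slide": [-0.003, 0.007, 0.01], "rot": [0, 0, 0], "jaw": 0.7}
    - {"slide": [-0.003, 0.007, 0.03], "rot": [0, 0, 0], "jaw": 0.7}
    - {"slide": [-0.003, 0.007, 0.05], "rot": [0, 0, 0], "jaw": 0.7}
    - {"slide": [-0.003, 0.007, 0.05], "rot": [0, 0, 0], "jaw": 0.7}

```text
time_s: 27.6
position: [532.9, -41.3, 82.1]
ee_rot: [-3.036, -0.804, 0.002]
contact_force: [-0.3, 0.1, -2.0]
finger_gap: 0.433
grasp_force: 41.2
```

```bash
python3 go.py 533.5 -41.3 70 29.6
```

```text
t 27.6 pos [532.9 -41.3  82.1] psi 29.67 gap 0.433 grip 41.2 F [-0.3  0.1 -2. ] q [ 0.11  0.6  -0.19  1.95  0.19  0.62 -1.26]
[533.5, -41.3, 70.0, 29.6] slide [0.0019 0.001  0.0404] rot [-0.001  0.002  0.003]
```

>>> play_rows:
  steps:
    - {"slide": [0.002, 0, 0.012], "rot": [0, 0, 0], "jaw": 0.7}
    - {"slide": [0.002, 0, 0.024], "rot": [0, 0, 0], "jaw": 0.7}
    - {"slide": [0.002, 0, 0.034], "rot": [0, 0, 0], "jaw": 0.7}
    - {"slide": [0.002, 0, 0.042], "rot": [0, 0, 0], "jaw": 0.7}
    - {"slide": [0.002, 0, 0.042], "rot": [0, 0, 0], "jaw": 0.7}

```text
time_s: 28.1
position: [533.8, -41.0, 70.2]
ee_rot: [-3.037, -0.804, 0.001]
contact_force: [-0.4, 0.3, -0.7]
finger_gap: 0.435
grasp_force: 41.2
```

>>> play_rows:
  steps:
    - {"slide": [0, 0, 0.003], "rot": [0, 0, 0], "jaw": 0.7}
    - {"slide": [0, 0, 0.006], "rot": [0, 0, 0], "jaw": 0.7}
    - {"slide": [0, 0, 0.006], "rot": [0, 0, 0], "jaw": 0.7}

```text
time_s: 28.4
position: [533.9, -41.1, 68.7]
ee_rot: [-3.037, -0.804, -0.0]
contact_force: [-0.6, -0.1, -1.1]
finger_gap: 0.435
grasp_force: 41.2
```

>>> play_rows:
  steps:
    - {"slide": [0, 0, 0.003], "rot": [0, 0, 0], "jaw": 0.7}
    - {"slide": [0, 0, 0.005], "rot": [0, 0, 0], "jaw": 0.7}
    - {"slide": [0, 0, 0.005], "rot": [0, 0, 0], "jaw": 0.7}

```text
time_s: 28.7
position: [533.9, -41.1, 67.1]
ee_rot: [-3.037, -0.804, 0.0]
contact_force: [-0.1, -0.4, -1.6]
finger_gap: 0.433
grasp_force: 41.2
```

>>> play_rows:
  steps:
    - {"slide": [0, 0, 0.003], "rot": [0, 0, 0], "jaw": 0.7}
    - {"slide": [0, 0, 0.003], "rot": [0, 0, 0], "jaw": 0.7}

```text
time_s: 28.9
position: [534.1, -41.0, 66.9]
ee_rot: [3.037, 0.804, 0.001]
contact_force: [-5.0, 0.1, 13.7]
finger_gap: 0.435
grasp_force: 42.9
```

Seated at 66.9, as expected (64 + 3). Release, rise and back off.

>>> play_rows:
  steps:
    - {"slide": [0, 0, -0.001], "rot": [0, 0, 0], "jaw": 0.55}
    - {"slide": [0, 0, -0.001], "rot": [0, 0, 0], "jaw": 0.45}
    - {"slide": [0, 0, -0.001], "rot": [0, 0, 0], "jaw": 0.35}
    - {"slide": [0, 0, -0.02], "rot": [0, 0, 0], "jaw": 0.3}
    - {"slide": [0, 0, -0.1], "rot": [0, 0, 0], "jaw": 0.2}
    - {"slide": [0, 0, -0.2], "rot": [0, 0, 0], "jaw": 0.2}
    - {"slide": [0, 0, -0.3], "rot": [0, 0, 0], "jaw": 0.2}
    - {"slide": [-0.05, 0.1, -0.35], "rot": [0, 0, 0], "jaw": 0.2}
    - {"slide": [-0.1, 0.25, -0.35], "rot": [0, 0, 0], "jaw": 0.2}
    - {"slide": [-0.15, 0.4, -0.35], "rot": [0, 0, 0], "jaw": 0.2}
    - {"slide": [-0.2, 0.55, -0.35], "rot": [0, 0, 0], "jaw": 0.2}
    - {"slide": [-0.25, 0.7, -0.35], "rot": [0, 0, 0], "jaw": 0.2}
    - {"slide": [-0.25, 0.8, -0.35], "rot": [0, 0, 0], "jaw": 0.2}
    - {"slide": [-0.25, 0.8, -0.35], "rot": [0, 0, 0], "jaw": 0.2}
    - {"slide": [-0.25, 0.8, -0.35], "rot": [0, 0, 0], "jaw": 0.2}

```text
time_s: 30.4
position: [587.3, -286.8, 171.1]
ee_rot: [-3.037, -0.803, 0.0]
contact_force: [-0.4, 0.0, 0.8]
finger_gap: 0.798
grasp_force: 0.0
```

Run:
```python
from h import *
a=eyes.snapshot("scene")[:,:,::-1]; b=eyes.snapshot("top")[:,:,::-1]
f=lambda c:cv2.resize(c,(400,600),interpolation=cv2.INTER_NEAREST)
cv2.imwrite("pics/z.png",np.hstack([f(a[190:310,265:345]),f(b[195:315,287:367])]))
```

```text
(no output)
```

View pics/z.png

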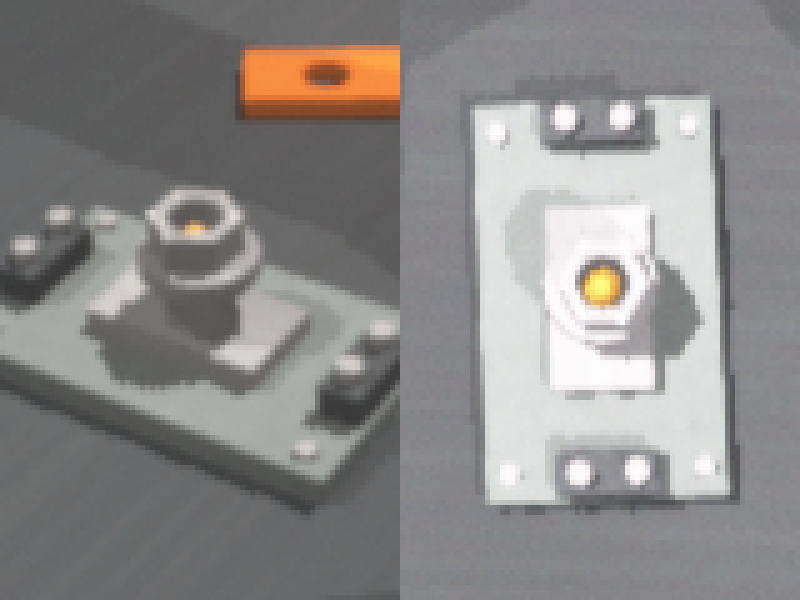

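Both views show the plate, tube, flange and nut stacked flat on the post, at about (195,230) left and (602,285) right, with the plate square to the bed.

```bash
python3 -c "
from bench import r
print(r.sign_off())"
```

```text
the job is handed in; nothing more can be done
None
```

I handed the job in at about 30 s: foot plate, tube, flange and hex nut are threaded on the post in that order. The last pictures show them flat, with the plate's long sides along the bed; the hammer, wrench and look-alikes were not touched.

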